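Power down the sump in the right order

ROBOT

A 7-joint arm with a two-finger parallel gripper is mounted at the origin on the work surface. World frame = base frame: x ahead of the robot, y to its left, z up, the work surface at z = 0. Lengths are in m, angles in rad, forces in N, time in s.
With the tool pointing down it reaches from about 0.4 to 0.85 m from the base axis. Payload 10.4 kg.
Tool frame: the origin (TCP) lies on the centre line of the jaws, within the pads' length; the fingertips stand r.tip_extent ahead of it and the grasp point (between the pads) lies 8 mm behind it (r.tip_extent is the distance from the TCP to the fingertips, in m); z points along the fingers, y is the direction in which the jaws open and shut (so a half turn about z gives the same grasp; the last joint's range is limited). The gripper opens to 87 mm and grips with 3 to 60 N. Pads are 19 mm wide; open, the fingers measure 117 mm over their backs; the gripper's body (75 mm by 190 mm) begins 51 mm behind the grasp point.
Start: joints at [1.262, 0.332, -0.065, 1.46, 0.022, 1.35, -0.088], TCP at [0.176, -0.6, 0.234] pointing down, gripper open.
Joint ranges: [-2.6, 2.6], [-0.5, 2.12], [-1.47, 1.34], [0.16, 2.42], [-1.27, 4.41], [0.06, 2.06], [-2.6, 2.6]. Speed limits (rad/s): [2.22, 2.22, 2.79, 2.79, 3.14, 3.14, 3.14].

INTERFACE

Orientations are given as a unit quaternion [x, y, z, w].
In Python, from bench import r gives the robot as it stands.
- The arm moves only by the shell command python3 -m jog 'ROWS' [FORCE]. ROWS is JSON, a list of rows, each a list of 7 numbers: the shift along the tool's x, y, z in cm, then the turn, a rotation vector about the tool's x, y, z in rad, then the opening, from -1 (shut) to 1 (fully open). In form: [[tx, ty, tz, wx, wy, wz, jaw], ...]. A call has 1 to 20 rows; each row shifts and turns the commanded pose from where the row before left it, along the tool's axes as they then stand; what a row does not reach is not made up. A row lasts 1/8 s, in which the tool goes at most 62.5 mm and 10.7 degrees, less where a joint would pass 70% of its speed; a pose out of reach is approached as far as the arm can. A call with a gripper value outside its range is refused whole. The fingers move at their own pace and stop on an object; FORCE is the grip in N (left out, the last holds). Time passes only in rows, so rows that do not move let the fingers close. It gives the time, the measured TCP pose, the force and the opening at its end, in the units of the state.
- r.read_state(): the state, without advancing time (a new reading comes with each control period).
- r.camera(name): name is "scene" or "top" or "wrist"; returns a dict with "frame" (384x512x3 uint8, red, green, blue), "fx", "fy", "cx", "cy" (pixels), "camera_from_world" (4x4, takes a point from world to camera coordinates). Camera axes: x right, y down, z forward; pixel columns grow to the right and rows downward; lengths in m; the calibration is good to about 2 mm. The wrist camera is an equidistant fisheye: a pixel r from the principal point sees the ray r / f radians off the axis. A picture is of the moment at which its call begins. There is no depth.
- r.close_job(): hands the job in, once; it reports no verdict.
Trained networks look in a picture, given as the dict that the camera call returned (one of the last four; its "shot" number tells which), for a name from the list of things; names that differ only in an ending like _2 or _b are one class to them, and where a whole thing is asked for, a point or a joint stands for the part that bears it (a point fixed in the world has none). Each returns a list of dicts, best first, with "score" (0 to 1); they miss things now and then, are a little off and sometimes report something else, mostly with a low value. They report only what shows in the picture. A call takes as long as a camera call. They do not tell look-alikes from the thing itself.
- r.search_frame(picture, thing): "rect" ([left, top, right, bottom] in pixels, round what is visible of it).
The state is a dict: "time": time; "joint_positions": joint angles; "joint_vel": joint speeds; "joint_torque": joint torques, N m; "ee_pos": TCP position; "eef_rot": TCP orientation; "ft_force": force on the tool from outside, world axes, zero at the start; "torque": the same for the moment, N m; "width": finger opening in m.
Only numpy, scipy, OpenCV 4.12 (cv2) and the standard library are available. Lean on these libraries where they do the work, as an engineer would, in place of code of your own. Each camera call takes 0.05 s, during which the arm holds its last target.

TASK

The sump is to be cleaned, so power it down at the switched power box: with a fingertip press the rocker switches over to off, first the heater's (its plug is the thermostat block with the round dial), then the skimmer's (slim upright adapter) and last the return pump's (the big oblong adapter). Press each one lightly at its raised outer end, and leave the wave pump (low round plug) switched on. Leave all plugs seated in their sockets and the bottle, jug and cup standing where they are; nothing is to be gripped or lifted.

Things in the scene. Friction and masses are not known exactly. Their poses are not given: they have to be found in the camera images.
- power_box: White switched power box lying flat, fixed: 130 mm deep (x), 362 long (y), flat top 50 mm above the surface. Origin on the surface under its middle; x points from its switch row to its plug row. Four outlets along y, 84 mm apart, in any order: black rocker switch (axis at x = -36 mm), straight behind it the plug it feeds (x = +28 mm). A wiring duct 70 mm high runs behind, x = 69 to 107 mm.
- heater_switch (a joint): Rocker switch of the outlet that holds the heater's plug-in thermostat, rad. 0 = on (as found): half next to the plug level, outer half raised. 0.44 = off: outer half pushed down level. It snaps: springs back below 0.22, goes over by itself beyond. About 4 N at the press point tips it.
- heater_press (a point): Press point on that rocker: on top of its outer half, 14 mm from the rocker's axis, moving with it. When on it is 63 mm above the surface, when off 57 mm (level with the rocker's axis, 7 mm above the box top). Black, 24 mm wide, each half 18 mm long, outer edge 7.7 mm above the axis when on. The switch unit is cushioned: beyond 3 N it also sinks as a whole, up to 6 mm at 18 N, then stops hard.
- heater_plug_mid (a point): Middle (half-way up, above the box top) of the heater's plug-in thermostat: a block 48 x 52 mm and 36 mm high with a round dial 32 mm across on top of it (52 mm high in all). Black, standing loose in its socket on the box top, held only by an 8 mm deep foot.
- skimmer_switch (a joint): Rocker switch of the outlet that holds the skimmer's slim upright adapter, rad. 0 = on (as found): half next to the plug level, outer half raised. 0.44 = off: outer half pushed down level. It snaps: springs back below 0.22, goes over by itself beyond. About 4 N at the press point tips it.
- skimmer_press (a point): Press point on that rocker: on top of its outer half, 14 mm from the rocker's axis, moving with it. When on it is 63 mm above the surface, when off 57 mm (level with the rocker's axis, 7 mm above the box top). Black, 24 mm wide, each half 18 mm long, outer edge 7.7 mm above the axis when on. The switch unit is cushioned: beyond 3 N it also sinks as a whole, up to 6 mm at 18 N, then stops hard.
- skimmer_plug_mid (a point): Middle (half-way up, above the box top) of the skimmer's slim upright adapter: 50 x 34 mm and 60 mm high, the narrowest and tallest of the four. Black, standing loose in its socket on the box top, held only by an 8 mm deep foot.
- return_switch (a joint): Rocker switch of the outlet that holds the return pump's big oblong adapter, rad. 0 = on (as found): half next to the plug level, outer half raised. 0.44 = off: outer half pushed down level. It snaps: springs back below 0.22, goes over by itself beyond. About 4 N at the press point tips it.
- return_press (a point): Press point on that rocker: on top of its outer half, 14 mm from the rocker's axis, moving with it. When on it is 63 mm above the surface, when off 57 mm (level with the rocker's axis, 7 mm above the box top). Black, 24 mm wide, each half 18 mm long, outer edge 7.7 mm above the axis when on. The switch unit is cushioned: beyond 3 N it also sinks as a whole, up to 6 mm at 18 N, then stops hard.
- return_plug_mid (a point): Middle (half-way up, above the box top) of the return pump's big oblong adapter: 50 x 76 mm and 42 mm high, the widest of the four. Black, standing loose in its socket on the box top, held only by an 8 mm deep foot.
- wave_switch (a joint): Rocker switch of the outlet that holds the wave pump's low round plug, rad. 0 = on (as found): half next to the plug level, outer half raised. 0.44 = off: outer half pushed down level. It snaps: springs back below 0.22, goes over by itself beyond. About 4 N at the press point tips it.
- wave_press (a point): Press point on that rocker: on top of its outer half, 14 mm from the rocker's axis, moving with it. When on it is 63 mm above the surface, when off 57 mm (level with the rocker's axis, 7 mm above the box top). Black, 24 mm wide, each half 18 mm long, outer edge 7.7 mm above the axis when on. The switch unit is cushioned: beyond 3 N it also sinks as a whole, up to 6 mm at 18 N, then stops hard.
- wave_plug_mid (a point): Middle (half-way up, above the box top) of the wave pump's low round plug: 44 mm across and 26 mm high, the smallest of the four. Black, standing loose in its socket on the box top, held only by an 8 mm deep foot.
- bottle_mid (a point): Half-way up a loose square clear dosing bottle with a ribbed metal cap, 64 x 64 mm, 170 mm high, standing beyond the box's +y end.
- jug_mid (a point): Half-way up a loose white plastic jug with a handle, 90 x 120 mm, 175 mm high, standing beyond the box's -y end.
- cup_mid (a point): Half-way up a loose white plastic measuring cup, 60 mm across and 55 mm high, standing on the robot's side of the box.
- heater_outlet: The 84 mm wide section of the power box (fixed) with the heater's switch and socket. Origin under its middle, 4 mm above the surface; axes as the box's.
- skimmer_outlet: The 84 mm wide section of the power box (fixed) with the skimmer's switch and socket. Origin under its middle, 4 mm above the surface; axes as the box's.
- return_outlet: The 84 mm wide section of the power box (fixed) with the return pump's switch and socket. Origin under its middle, 4 mm above the surface; axes as the box's.
- wave_outlet: The 84 mm wide section of the power box (fixed) with the wave pump's switch and socket. Origin under its middle, 4 mm above the surface; axes as the box's.
Things that resemble listed ones, but are neither listed nor needed, are in the scene too. What is shaped like the skimmer_outlet but red is not meant.

How it is judged:
By the outcome, as a careful person would: the job done as asked, in the order asked, and still so for the second after the job is handed in, with the robot touching nothing.
It also fails if it takes over 42 s, if anything falls off the work surface, if the arm or the gripper's body presses on something with over 40 N, if the wrist force passes 120 N, or if a joint passes its speed limit or range.

## Working session

There is one attempt and no reset: what is moved stays moved. The work goes in short steps, Python scripts to look and compute and a shell command to move; the robot and the scene stay as the last step left them, time stands still between calls to the robot, and variables do not carry over. Pictures are saved under pics/ and viewed, and the job is handed in when it is done.

```bash
ls; mkdir -p pics; python3 - <<'E'
from bench import r
import cv2
s=r.read_state(); print(s, r.tip_extent)
for n in ["scene","top","wrist"]:
    c=r.camera(n); cv2.imwrite(f"pics/{n}0.png",c["frame"][:,:,::-1]); print(n,c["fx"],c["fy"],c["cx"],c["cy"],c["camera_from_world"])
E
```

```text
pics
{'time': 0.0, 'joint_positions': array([ 1.26241862,  0.3328839 , -0.06473501,  1.46095271,  0.02158363,
        1.34992463, -0.08848587]), 'joint_vel': array([ 1.72514174e-04, -2.49793563e-03, -4.23711159e-04,  8.69496331e-05,
        1.57512348e-03,  5.84733275e-04,  3.33455851e-04]), 'joint_torque': array([ 2.30604437e-04, -6.23251891e+01,  2.49871990e-02, -3.89905787e+01,
       -6.13515987e-02,  3.93851101e-02,  8.44989768e-05]), 'ee_pos': array([ 0.17609964, -0.59927401,  0.23274108]), 'eef_rot': array([ 9.89803858e-01,  1.42435177e-01, -1.25853686e-04, -7.26010736e-04]), 'ft_force': array([ 0.44262553,  0.11661622, -0.63898821]), 'torque': array([ 0.00504853, -0.03028046, -0.02151104]), 'width': 0.08730960899052262} 0.011
scene 433.15863636235565 433.15863636235565 252.25486122588325 192.91731012274772 [[ 4.83160399e-01  8.75531231e-01  1.04515552e-03 -2.76734481e-01]
 [ 6.91512693e-01 -3.80877377e-01 -6.13793629e-01 -3.09529836e-01]
 [-5.36997416e-01  2.97283513e-01 -7.89465825e-01  1.31082909e+00]
 [ 0.00000000e+00  0.00000000e+00  0.00000000e+00  1.00000000e+00]]
top 458.9538109212251 458.9538109212251 256.70526188621795 184.64332705629386 [[ 0.01481063 -0.99986925  0.00649002 -0.00518663]
 [-0.99738075 -0.01523272 -0.0707079   0.53230653]
 [ 0.07079752 -0.0054258  -0.99747595  1.40706499]
 [ 0.          0.          0.          1.        ]]
wrist 297.3186396354542 297.3186396354542 257.8778832983672 188.11418330529506 [[ 0.28263863 -0.95922569 -0.00121628 -0.62464541]
 [-0.91805209 -0.27087378  0.2894957  -0.03488704]
 [-0.27802117 -0.08070606 -0.95717854  0.39070458]
 [ 0.          0.          0.          1.        ]]
```

View pics/scene0.png

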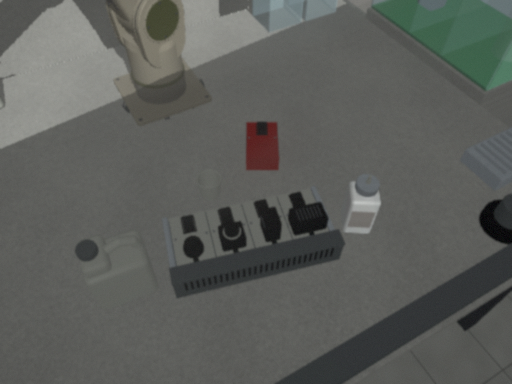

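View pics/top0.png

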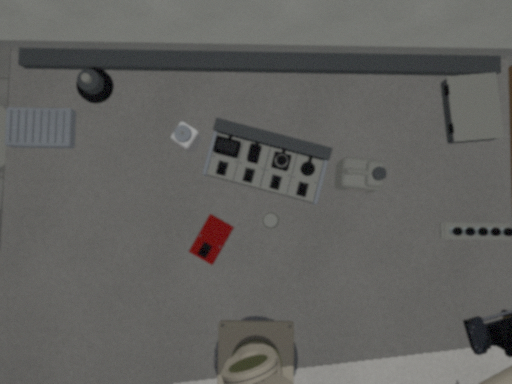

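View pics/wrist0.png

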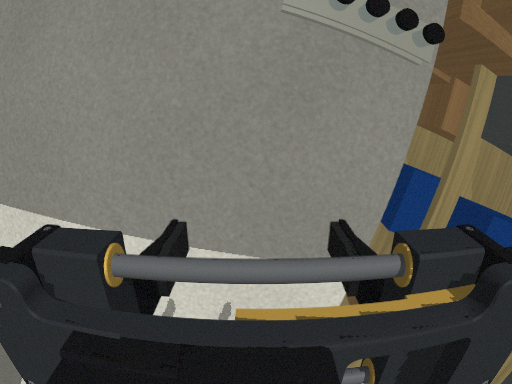

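The top view shows the box at about columns 205–330 and rows 120–200. Left to right, which is +y to -y, the plugs are return (227,146), skimmer (254,153), heater (282,160) and wave (308,168). The cup is at (271,220). The red decoy is at (211,240), the bottle at (184,134) and the jug at (362,173).

```bash
cat > h.py <<'E'
import numpy as np, cv2
from bench import r
def proj(c,P):
    M=c["camera_from_world"]; p=M[:3,:3]@np.asarray(P,float)+M[:3,3]
    return np.array([c["fx"]*p[0]/p[2]+c["cx"],c["fy"]*p[1]/p[2]+c["cy"]])
def atz(c,uv,z):
    M=c["camera_from_world"]; R=M[:3,:3]; o=-R.T@M[:3,3]
    d=R.T@np.array([(uv[0]-c["cx"])/c["fx"],(uv[1]-c["cy"])/c["fy"],1.])
    return o+d*(z-o[2])/d[2]
def ray(c,uv):
    M=c["camera_from_world"]; R=M[:3,:3]; o=-R.T@M[:3,3]
    d=R.T@np.array([(uv[0]-c["cx"])/c["fx"],(uv[1]-c["cy"])/c["fy"],1.])
    return o,d/np.linalg.norm(d)
def tri(rays):
    A=np.zeros((3,3));b=np.zeros(3)
    for o,d in rays:
        Q=np.eye(3)-np.outer(d,d);A+=Q;b+=Q@o
    return np.linalg.solve(A,b)
E
python3 - <<'E'
from h import *
names=["power_box","heater_switch","skimmer_switch","return_switch","wave_switch","heater_plug_mid","skimmer_plug_mid","return_plug_mid","wave_plug_mid","cup_mid","bottle_mid","jug_mid"]
for cam in ["top","scene"]:
    c=r.camera(cam)
    for n in names:
        for d in r.search_frame(c,n)[:4]:
            if d["score"]>.2:
                R=d["rect"];uv=[(R[0]+R[2])/2,(R[1]+R[3])/2]
                print(cam,n,round(d["score"],2),np.round(R,1),np.round(atz(c,uv,.06),3))
    y0,y1,x0,x1=(110,210,195,340) if cam=="top" else (180,300,155,350)
    cv2.imwrite(f"pics/{cam}_crop.png",cv2.resize(c["frame"][y0:y1,x0:x1,::-1],None,fx=4,fy=4,interpolation=cv2.INTER_CUBIC))
print(r.read_state()["time"])
E
```

```text
top power_box 0.79 [201.2 117.7 332.8 205.4] [ 0.6   -0.027  0.06 ]
top heater_switch 0.52 [272.1 177.9 277.9 190.2] [ 0.532 -0.052  0.06 ]
top skimmer_switch 0.5 [199.4 241.1 212.  259.7] [0.33  0.152 0.06 ]
top skimmer_switch 0.38 [246.3 142.5 260.2 164.6] [0.624 0.015 0.06 ]
top return_switch 0.68 [213.8 160.3 228.7 173.4] [0.582 0.111 0.06 ]
top wave_switch 0.69 [215.1 159.6 227.2 173.9] [0.582 0.111 0.06 ]
top heater_plug_mid 0.53 [269.8 154.3 290.  168.2] [ 0.602 -0.066  0.06 ]
top heater_plug_mid 0.27 [200.1 113.  331.4 205. ] [ 0.608 -0.023  0.06 ]
top skimmer_plug_mid 0.54 [245.4 141.3 258.7 165.4] [0.624 0.019 0.06 ]
top return_plug_mid 0.81 [213.7 135.4 238.8 160.2] [0.64  0.097 0.06 ]
top wave_plug_mid 0.69 [241.  170.9 256.  182.5] [0.553 0.028 0.06 ]
top wave_plug_mid 0.55 [300.9 159.  316.2 177.2] [ 0.582 -0.153  0.06 ]
top wave_plug_mid 0.54 [259.3 147.3 296.1 192.4] [ 0.575 -0.06   0.06 ]
top cup_mid 0.63 [288.4 152.6 323.4 202.5] [ 0.553 -0.145  0.06 ]
top cup_mid 0.54 [260.7 209.3 283.  229.6] [ 0.425 -0.044  0.06 ]
top bottle_mid 0.66 [169.5 118.6 203.5 156.5] [0.
[... 596 characters left out ...]
ch 0.58 [182.1 210.7 195.8 231.9] [ 0.52  -0.129  0.06 ]
scene heater_plug_mid 0.92 [217.8 220.6 247.6 249.9] [ 0.598 -0.061  0.06 ]
scene skimmer_plug_mid 0.85 [260.4 207.5 285.  242.6] [0.616 0.027 0.06 ]
scene return_plug_mid 0.85 [289.3 198.4 324.4 231.1] [0.629 0.107 0.06 ]
scene wave_plug_mid 0.66 [253.4 196.9 268.4 215. ] [0.559 0.029 0.06 ]
scene wave_plug_mid 0.59 [180.9 235.1 202.2 261. ] [ 0.584 -0.151  0.06 ]
scene cup_mid 0.85 [200.9 169.3 218.3 199.1] [ 0.447 -0.044  0.06 ]
scene bottle_mid 0.6 [340.8 174.7 382.2 229.4] [0.66  0.234 0.06 ]
scene bottle_mid 0.49 [242.8 193.7 291.5 248.8] [0.602 0.021 0.06 ]
scene jug_mid 0.67 [ 74.3 232.3 160.5 308.1] [ 0.559 -0.303  0.06 ]
1.45
```

View pics/top_crop.png

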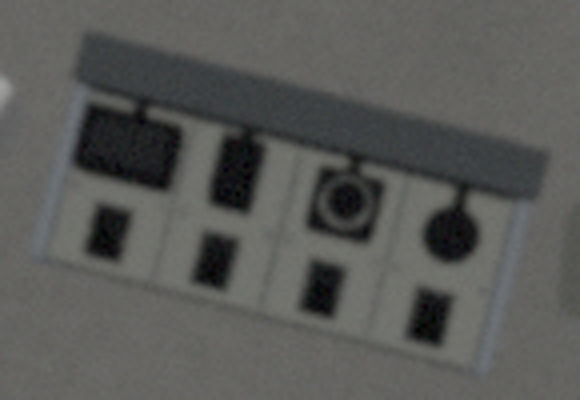

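View pics/scene_crop.png

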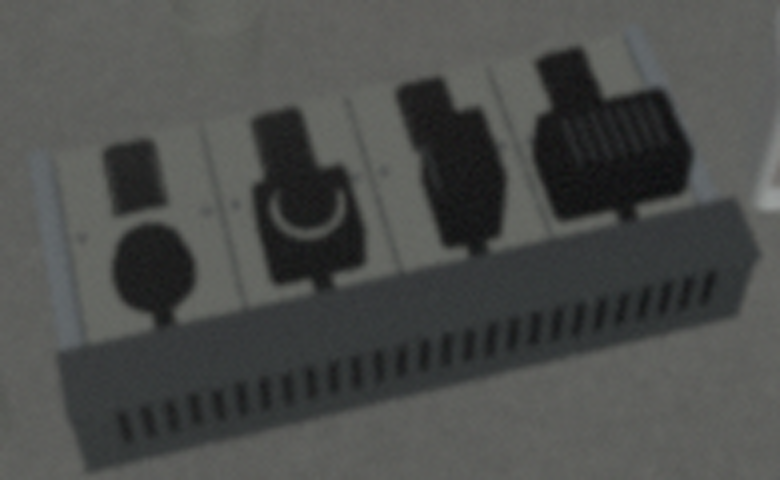

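```bash
python3 - <<'E'
from h import *
from scipy.optimize import least_squares
c=r.camera("top"); s=r.camera("scene")
def blobs(img,x0,y0,x1,y1,th):
    g=cv2.GaussianBlur(cv2.cvtColor(img,cv2.COLOR_RGB2GRAY),(0,0),.6)[y0:y1,x0:x1]
    n,l,st,ce=cv2.connectedComponentsWithStats((g<th).astype(np.uint8))
    return [(ce[i]+[x0,y0],st[i]) for i in range(1,n) if st[i,4]>25]
for th in (50,60,70):
    print(th,[(np.round(a,2).tolist(),b.tolist()) for a,b in blobs(c["frame"],195,125,335,205,th)])
    print('S',[(np.round(a,2).tolist(),b.tolist()) for a,b in blobs(s["frame"],160,180,345,262,th)])
E
```

```text
50 [([226.83, 145.92], [19, 9, 26, 23, 409]), ([253.97, 151.85], [53, 16, 13, 22, 190]), ([280.4, 158.44], [80, 27, 12, 13, 91]), ([307.74, 166.74], [106, 30, 13, 20, 145]), ([221.45, 167.78], [22, 37, 10, 13, 89]), ([279.24, 166.24], [77, 37, 16, 8, 42]), ([248.26, 174.89], [49, 44, 9, 13, 85]), ([275.09, 181.91], [76, 51, 9, 13, 88]), ([302.0, 188.95], [103, 58, 9, 13, 91])]
S [([305.97, 215.84], [129, 13, 39, 43, 1124]), ([268.66, 221.21], [95, 20, 26, 45, 690]), ([230.43, 231.39], [59, 28, 27, 45, 722]), ([188.06, 223.89], [22, 36, 13, 17, 170]), ([193.06, 247.51], [24, 56, 19, 26, 347]), ([313.14, 255.64], [127, 67, 48, 15, 345])]
60 [([259.12, 151.79], [18, 5, 110, 45, 1250]), ([221.58, 167.83], [22, 37, 10, 13, 101]), ([248.32, 174.9], [49, 44, 10, 13, 101]), ([275.19, 181.93], [76, 51, 10, 13, 100]), ([301.9, 189.05], [102, 58, 11, 13, 103])]
S [([282.44, 234.59], [45, 12, 139, 70, 4898]), ([188.1, 223.8], [21, 35, 15, 18, 200]), ([193.01, 247.45], [23, 56, 21, 26, 375])]
70 [([267.19, 146.49], [18, 0, 118, 51, 2585]), ([221.68, 167.67], [22, 36, 11, 14, 115]), ([248.31, 174.84], [48, 43, 11, 14, 114]), ([275.11, 181.79], [75, 50, 11, 14, 114]), ([301.9, 188.81], [102, 57, 11, 14, 120])]
S [([275.35, 235.51], [23, 12, 162, 70, 5660]), ([188.04, 223.81], [21, 35, 16, 19, 230])]
```

```bash
cat > pose.py <<'E'
from h import *
from scipy.optimize import least_squares
def model(p,lx,ly,z):
    C,S=np.cos(p[2]),np.sin(p[2]); return np.array([p[0]+C*lx-S*ly,p[1]+S*lx+C*ly,z])
LY=[.126,.042,-.042,-.126]  # return, skimmer, heater, wave
E
python3 - <<'E'
from pose import *
c=r.camera("top"); s=r.camera("scene")
sw=[(221.57,167.8),(248.3,174.9),(275.15,181.9),(301.93,188.95)]
W=np.array([atz(c,u,.059) for u in sw]); print(np.round(W,4), np.linalg.norm(np.diff(W,axis=0),axis=1))
def f(p): return np.concatenate([proj(c,model(p,-.036,l,.059))-u for l,u in zip(LY,sw)])
o=least_squares(f,[.6,-.02,-.25]); print(o.x,np.abs(o.fun).max())
p=o.x
print("scene wave switch", proj(s,model(p,-.036,-.126,.059)))
t=tri([ray(c,sw[3]),ray(s,(188.07,223.85))]); print("tri wave",t, model(p,-.036,-.126,.059))
for cam,k,off in ((c,"top",(195,110)),(s,"scene",(155,180))):
    im=cv2.imread(f"pics/{k}_crop.png")
    def pt(P,col): 
        u=(proj(cam,P)-off+.5)*4-.5; cv2.circle(im,tuple(int(round(v)) for v in u),3,col,-1)
    for lx,ly in [(-.065,-.181),(-.065,.181),(.065,.181),(.065,-.181)]: pt(model(p,lx,ly,.05),(0,0,255))
    for ly in LY: 
        for a,b,z in [(-.054,.012,.0647),(-.054,-.012,.0647),(-.018,.012,.057),(-.018,-.012,.057)]: pt(model(p,a,ly+b,z),(0,255,0))
        pt(model(p,-.049,ly,.063),(255,255,0))
        pt(model(p,.028,ly,.05),(255,0,255))
    for ly in (.181,-.181): pt(model(p,.107,ly,.07),(0,200,255)); pt(model(p,.069,ly,.07),(0,200,255))
    cv2.imwrite(f"pics/{k}_fit.png",im)
for n,l in zip("return skimmer heater wave".split(),LY): print(n,np.round(model(p,-.036-.0127,l,.063),4))
E
```

```text
[[ 0.5789  0.1101  0.059 ]
 [ 0.5586  0.0289  0.059 ]
 [ 0.5386 -0.0526  0.059 ]
 [ 0.5185 -0.1337  0.059 ]] [0.08370729 0.0838613  0.08357663]
[ 0.58362485 -0.02046685 -0.24267985] 0.14599908162023212
scene wave switch [186.48814067 222.1405488 ]
tri wave [ 0.5193883  -0.13307665  0.05264578] [ 0.51840134 -0.13412376  0.059     ]
return [0.5666 0.1135 0.063 ]
skimmer [0.5464 0.032  0.063 ]
heater [ 0.5263 -0.0495  0.063 ]
wave [ 0.5061 -0.1311  0.063 ]
```

View pics/top_fit.png

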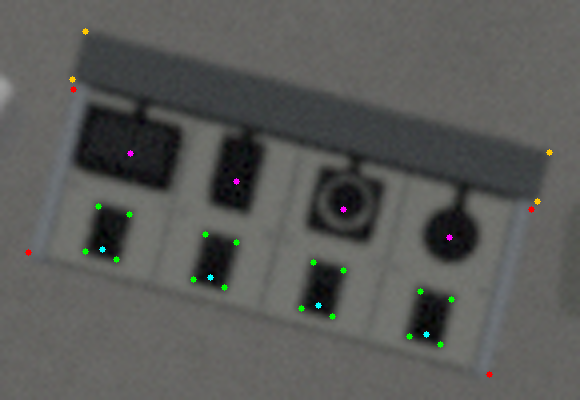

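View pics/scene_fit.png

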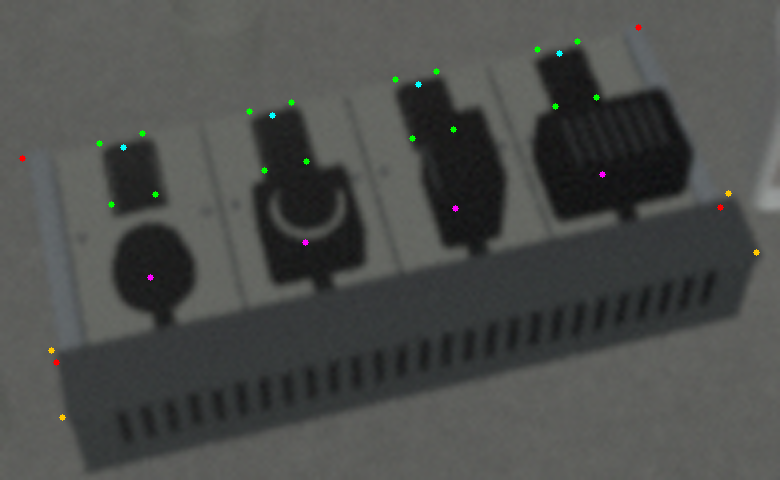

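The top-view fit matches the switches to 0.15 px. Their spacing comes out at 83.7 mm against the stated 84. The scene overlay is about 1.6 px off, which is within the calibration tolerance. I'll do a joint fit and work out the approach.

```bash
python3 - <<'E'
from pose import *
from scipy.spatial.transform import Rotation as Ro
c=r.camera("top"); s=r.camera("scene"); w=r.camera("wrist")
sw=[(221.57,167.8),(248.3,174.9),(275.15,181.9),(301.93,188.95)]
# scene: crop px box corners (front left top, front right top, back-duct)
q=lambda X,Y:((X+.5)/4-.5+155,(Y+.5)/4-.5+180)
sc=[((-.036,-.126,.059),(188.07,223.85)),((-.065,-.181,.05),q(32,152)),((.069,-.181,.07),q(60,352)),((.107,.181,.07),q(758,255)),((.107,-.181,.07),q(75,418))]
def f(p): return np.concatenate([proj(c,model(p,-.036,l,.059))-u for l,u in zip(LY,sw)]+[(proj(s,model(p,*m))-u) for m,u in sc])
o=least_squares(f,[.58,-.02,-.24],loss="soft_l1"); print("joint",o.x,np.round(o.fun,1))
st=r.read_state(); R=Ro.from_quat(st["eef_rot"]).as_matrix(); M=w["camera_from_world"]
cc=-M[:3,:3].T@M[:3,3]; print("cam in tcp",R.T@(cc-st["ee_pos"]),"axis in tcp",R.T@M[2,:3])
p=o.x
for n in ["bottle_mid","cup_mid","jug_mid"]:
    rs=[]
    for k in (c,s):
        d=r.search_frame(k,n)
        d=[e for e in d if n!="cup_mid" or e["rect"][2]-e["rect"][0]<25]
        b=d[0]["rect"]; rs.append(ray(k,((b[0]+b[2])/2,(b[1]+b[3])/2)))
    t=tri(rs); D=t[:2]-p[:2]; C,S=np.cos(p[2]),np.sin(p[2]); print(n,np.round(t,3),"local",np.round([C*D[0]+S*D[1],-S*D[0]+C*D[1]],3))
print(st["time"],r.read_state()["time"])
for n,l in zip("return skimmer heater wave".split(),LY): print(n,np.round(model(p,-.050,l,.063),4))
E
```

```text
joint [ 0.58501579 -0.01816528 -0.23859204] [-0.9 -0.3 -0.7 -0.5 -0.7 -0.5 -0.5 -0.6 -0.4 -1.5 -1.3  1.9 -0.6 -0.2
  0.7 -1.  -1.5  0.2]
cam in tcp [ 0.08015981  0.00019175 -0.15048059] axis in tcp [-2.89440877e-01  2.71768550e-04  9.57195855e-01]
bottle_mid [0.669 0.222 0.077] local [0.025 0.253]
cup_mid [ 0.416 -0.072 -0.115] local [-0.152 -0.092]
jug_mid [ 0.557 -0.307  0.063] local [ 0.041 -0.287]
1.8 2.1
return [0.5662 0.1161 0.063 ]
skimmer [0.5464 0.0345 0.063 ]
heater [ 0.5265 -0.0472  0.063 ]
wave [ 0.5067 -0.1288  0.063 ]
```

```bash
python3 -m jog '[[0,0,0,0,0,0.175,-1],[0,0,0,0,0,0.175,-1],[0,0,0,0,0,0.175,-1],[1.8,-5.2,0.2,0,0,0,-1],[1.8,-5.2,0.2,0,0,0,-1],[1.8,-5.2,0.2,0,0,0,-1],[1.8,-5.2,0.2,0,0,0,-1],[1.8,-5.2,0.2,0,0,0,-1],[1.8,-5.2,0.2,0,0,0,-1],[1.8,-5.2,0.2,0,0,0,-1],[1.8,-5.2,0.2,0,0,0,-1],[1.8,-5.2,0.2,0,0,0,-1],[1.7,-5.2,0.2,0,0,0,-1],[1.7,-5.2,0.2,0,0,0,-1],[1.7,-4.7,0.2,0,0,0,-1],[0,0,0,0,0,0,-1]]' 5
python3 - <<'E'
from h import *
c=r.camera("wrist"); cv2.imwrite("pics/w1.png",c["frame"][:,:,::-1]); print(r.read_state()["ft_force"])
E
```

```text
time: 4.1
ee_pos: [0.531, -0.0444, 0.2095]
eef_rot: [0.993, -0.116, 0.0, -0.001]
ft_force: [-0.5, 0.1, 0.0]
width: 0.0003
[-0.25787582 -0.48829918 -0.25587729]
```

View pics/w1.png

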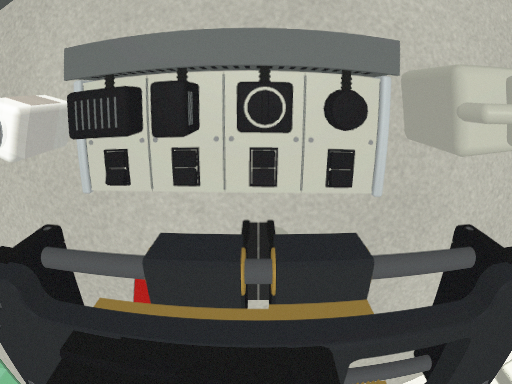

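The wrist view shows all four switches in row ~167: return at column 117, skimmer 186, heater 263 and wave 340. Their plugs sit directly behind them, and the closed fingertips are near (258,225). I'll refine the box pose from this view.

```bash
cat >> h.py <<'E'
def projf(c,P):
    M=c["camera_from_world"]; p=M[:3,:3]@np.asarray(P,float)+M[:3,3]
    n=np.hypot(p[0],p[1]); th=np.arctan2(n,p[2]); return np.array([c["fx"]*th*p[0]/n+c["cx"],c["fy"]*th*p[1]/n+c["cy"]])
E
python3 - <<'E'
from pose import *
c=r.camera("wrist"); g=cv2.cvtColor(c["frame"],cv2.COLOR_RGB2GRAY)
m=(g<70).astype(np.uint8)[143:192,85:375]
m=cv2.morphologyEx(m,cv2.MORPH_CLOSE,np.ones((5,5)))
n,l,st,ce=cv2.connectedComponentsWithStats(m); B=[]
for i in range(1,n):
    if st[i,4]>300: B.append((ce[i]+[85,143],st[i])); print(B[-1])
B.sort(key=lambda b:b[0][0])
# model: centroid of rocker footprint corners
def cen(p,l):
    return np.mean([projf(c,model(p,a,l+b,z)) for a,b,z in [(-.0535,.012,.0647),(-.0535,-.012,.0647),(-.018,.012,.057),(-.018,-.012,.057)]],axis=0)
corn=None
def f(p): return np.concatenate([cen(p,l)-b[0] for l,b in zip(LY,B)])
o=least_squares(f,[.585,-.018,-.2386]); p=o.x; print(p,np.round(o.fun,1))
im=c["frame"][100:260,50:400,::-1].copy(); im=cv2.resize(im,None,fx=2.2,fy=2.2,interpolation=cv2.INTER_CUBIC)
def pt(P,col):
    u=(projf(c,P)-[50,100]+.5)*2.2-.5; cv2.circle(im,tuple(int(round(v)) for v in u),2,col,-1)
for ly in LY:
    for a,b,z in [(-.053,.012,.0647),(-.053,-.012,.0647),(-.018,.012,.057),(-.018,-.012,.057)]: pt(model(p,a,ly+b,z),(0,255,0))
    pt(model(p,-.0487,ly,.063),(255,255,0))
for a,b in [(-.065,-.181),(-.065,.181)]: pt(model(p,a,b,.05),(0,0,255))
s=r.read_state()
from scipy.spatial.transform import Rotation as Ro
R=Ro.from_quat(s["eef_rot"]).as_matrix(); 
pt(s["ee_pos"]+R@[0,0,.011],(0,0,255)); pt(s["ee_pos"]+R@[.0095,0,.011],(0,128,255))
cv2.imwrite("pics/w1fit.png",im)
print("tcp",s["ee_pos"])
for n,l in zip("return skimmer heater wave".split(),LY):
    t=model(p,-.0487,l,.063); print(n,np.round(t,4),"tool delta cm of tip",np.round(R.T@(t-s["ee_pos"]-R@[0,0,.011])*100,2))
E
```

```text
(array([182.72344689, 166.28757515]), array([ 84,   5,  28,  38, 998], dtype=int32))
(array([259.95028681, 166.02390057]), array([ 162,    4,   28,   39, 1046], dtype=int32))
(array([114.31528279, 167.3188929 ]), array([ 17,   6,  26,  37, 831], dtype=int32))
(array([337.10552764, 167.32864322]), array([238,   6,  29,  38, 995], dtype=int32))
[ 0.5869877  -0.02078041 -0.23986585] [-3.1  0.1 -1.4  0.2  1.   0.3  3.  -0. ]
tcp [ 0.52976099 -0.04876316  0.209371  ]
return [0.5696 0.1132 0.063 ] tool delta cm of tip [  0.05 -16.68  13.53]
skimmer [0.5497 0.0316 0.063 ] tool delta cm of tip [ 0.04 -8.28 13.54]
heater [ 0.5297 -0.05    0.063 ] tool delta cm of tip [ 0.03  0.12 13.54]
wave [ 0.5097 -0.1316  0.063 ] tool delta cm of tip [ 0.02  8.52 13.54]
```

View pics/w1fit.png

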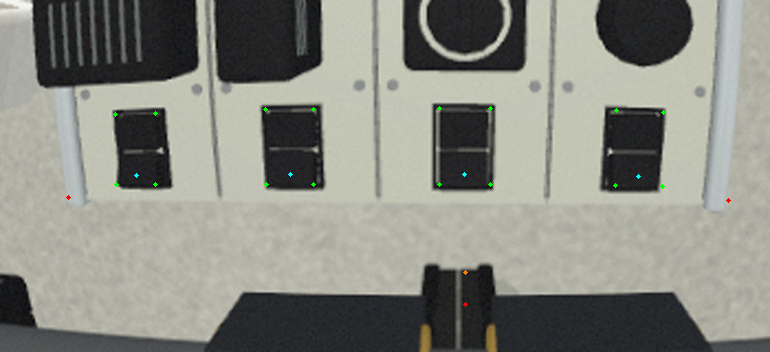

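Heater's press point is almost straight below the tool, about 0.1–0.2 cm off. I'll descend to about 2 cm above it and look.

```bash
python3 -m jog '[[-0.1,0.1,3,0,0,0,-1],[-0.1,0.1,3,0,0,0,-1],[0,0,3,0,0,0,-1],[0,0,2.5,0,0,0,-1],[0,0,0,0,0,0,-1],[0,0,0,0,0,0,-1]]'
python3 - <<'E'
from h import *
c=r.camera("wrist"); im=cv2.resize(c["frame"][60:300,120:400,::-1],None,fx=2.5,fy=2.5,interpolation=cv2.INTER_CUBIC); cv2.imwrite("pics/w2.png",im)
c=r.camera("scene"); im=cv2.resize(c["frame"][130:290,150:360,::-1],None,fx=3.5,fy=3.5,interpolation=cv2.INTER_CUBIC); cv2.imwrite("pics/s2.png",im)
s=r.read_state();print(s["ft_force"],s["ee_pos"])
E
```

```text
time: 4.95
ee_pos: [0.5278, -0.0511, 0.0957]
eef_rot: [0.993, -0.12, 0.001, 0.0]
ft_force: [0.6, -0.2, 0.5]
width: 0.0007
[0.393073   0.46148678 0.30984472] [ 0.52811913 -0.05070024  0.09590344]
```

View pics/w2.png

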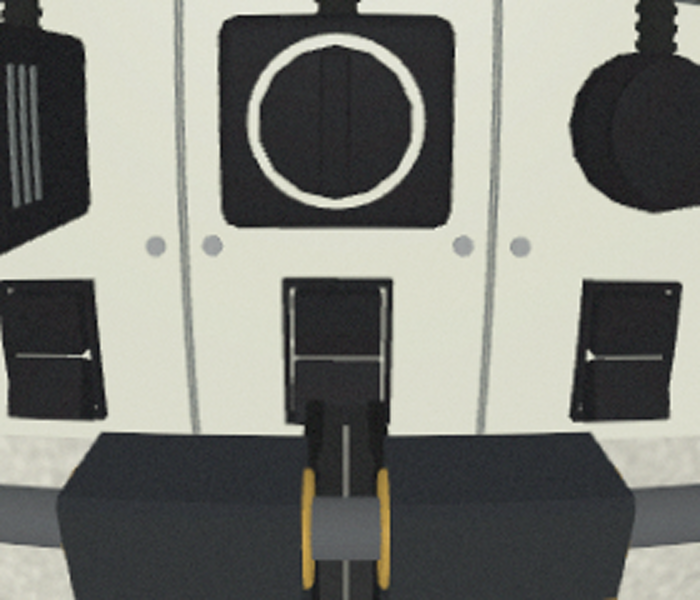

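View pics/s2.png

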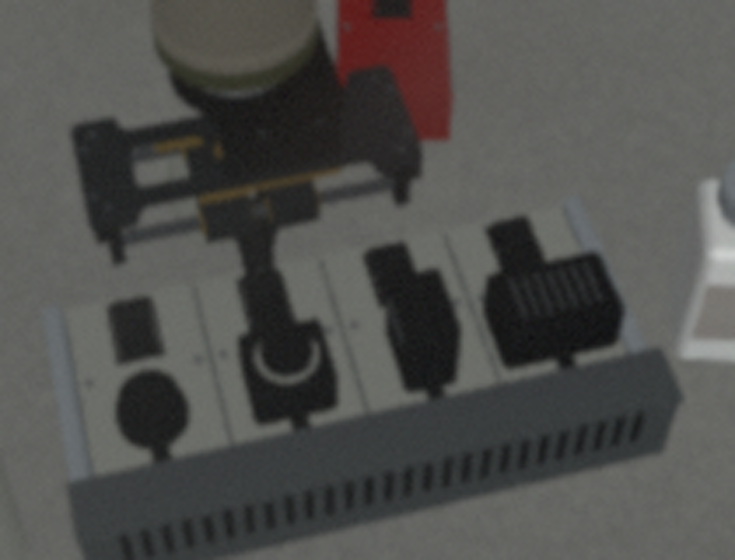

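The finger is about 1.4 mm right of the rocker's middle and about 2 mm too far inward, so I'll correct both and come close.

```bash
python3 -m jog '[[-0.2,-0.13,0.5,0,0,0,-1],[0,0,0.7,0,0,0,-1],[0,0,0.5,0,0,0,-1],[0,0,0.2,0,0,0,-1],[0,0,0,0,0,0,-1]]'
python3 -m jog '[[0,0,0.15,0,0,0,-1],[0,0,0.1,0,0,0,-1]]'
python3 -m jog '[[0,0,0.1,0,0,0,-1],[0,0,0,0,0,0,-1]]'
```

```text
time: 5.68
ee_pos: [0.5256, -0.0484, 0.0755]
eef_rot: [0.993, -0.119, -0.0, 0.0]
ft_force: [-1.9, -0.8, 2.9]
width: 0.0004
time: 5.92
ee_pos: [0.5257, -0.0485, 0.073]
eef_rot: [0.993, -0.119, 0.0, 0.0]
ft_force: [-0.6, -0.2, 1.5]
width: 0.0003
time: 6.18
ee_pos: [0.5259, -0.0486, 0.0719]
eef_rot: [0.993, -0.119, 0.0, 0.0]
ft_force: [-0.5, 0.0, 0.0]
width: 0.0006
```

```bash
python3 - <<'E'
from h import *
c=r.camera("wrist"); im=cv2.resize(c["frame"][60:300,120:400,::-1],None,fx=2.5,fy=2.5,interpolation=cv2.INTER_CUBIC); cv2.imwrite("pics/w3.png",im)
s=r.read_state();print(s["ft_force"],s["ee_pos"])
E
```

```text
[-0.299089    0.30856533  0.34253538] [ 0.52588931 -0.04851955  0.071958  ]
```

View pics/w3.png

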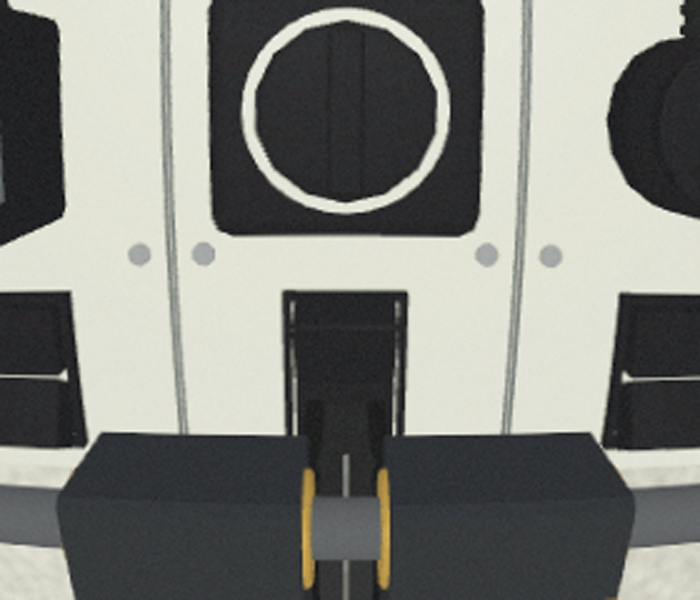

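The heater rocker has gone over: its inner half is raised (edge at row 326) and the force is back to 0. I'll lift, shift 84 mm to the skimmer and look again.

```bash
python3 -m jog '[[0,0,-1.5,0,0,0,-1],[0,0,-1.5,0,0,0,-1],[0,-2.8,0,0,0,0,-1],[0,-2.8,0,0,0,0,-1],[0,-2.8,0,0,0,0,-1],[0,0,0,0,0,0,-1],[0,0,0,0,0,0,-1]]'
python3 - <<'E'
from h import *
c=r.camera("wrist"); im=cv2.resize(c["frame"][60:300,120:400,::-1],None,fx=2.5,fy=2.5,interpolation=cv2.INTER_CUBIC); cv2.imwrite("pics/w4.png",im)
s=r.read_state();print(s["ft_force"],s["ee_pos"])
E
```

```text
time: 7.1
ee_pos: [0.5459, 0.0323, 0.1027]
eef_rot: [0.993, -0.12, 0.0, 0.0]
ft_force: [0.1, -0.8, -0.2]
width: 0.0007
[0.10883932 0.12664961 0.55274288] [0.54578629 0.03192112 0.10251096]
```

View pics/w4.png

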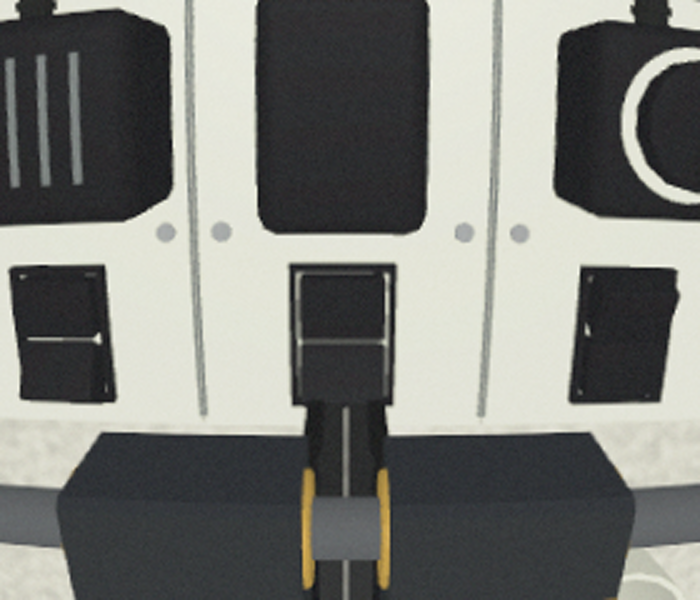

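The heater's light centre line has disappeared (rocker over to off), and the finger is centred on the skimmer's rocker.

```bash
python3 -m jog '[[0,0,0.9,0,0,0,-1],[0,0,0.9,0,0,0,-1],[0,0,0.6,0,0,0,-1],[0,0,0.2,0,0,0,-1],[0,0,0.1,0,0,0,-1],[0,0,0,0,0,0,-1]]'
python3 -m jog '[[0,0,0.15,0,0,0,-1],[0,0,0.1,0,0,0,-1]]'
python3 -m jog '[[0,0,0.1,0,0,0,-1],[0,0,0,0,0,0,-1]]'
python3 - <<'E'
from h import *
c=r.camera("wrist"); im=cv2.resize(c["frame"][60:300,120:400,::-1],None,fx=2.5,fy=2.5,interpolation=cv2.INTER_CUBIC); cv2.imwrite("pics/w5.png",im)
s=r.read_state();print(s["ft_force"],s["ee_pos"])
E
```

```text
time: 7.9
ee_pos: [0.5456, 0.033, 0.0752]
eef_rot: [0.993, -0.119, -0.0, 0.0]
ft_force: [-2.0, -1.1, 2.8]
width: 0.0004
time: 8.15
ee_pos: [0.5459, 0.0333, 0.0725]
eef_rot: [0.993, -0.119, 0.0, -0.0]
ft_force: [-0.5, 0.5, 1.2]
width: 0.0005
time: 8.4
ee_pos: [0.5457, 0.0331, 0.0713]
eef_rot: [0.993, -0.119, 0.0, -0.0]
ft_force: [0.7, -0.3, 0.2]
width: 0.0005
[ 0.27707935  0.05367051 -0.36840211] [0.54573604 0.03311368 0.07143374]
```

View pics/w5.png

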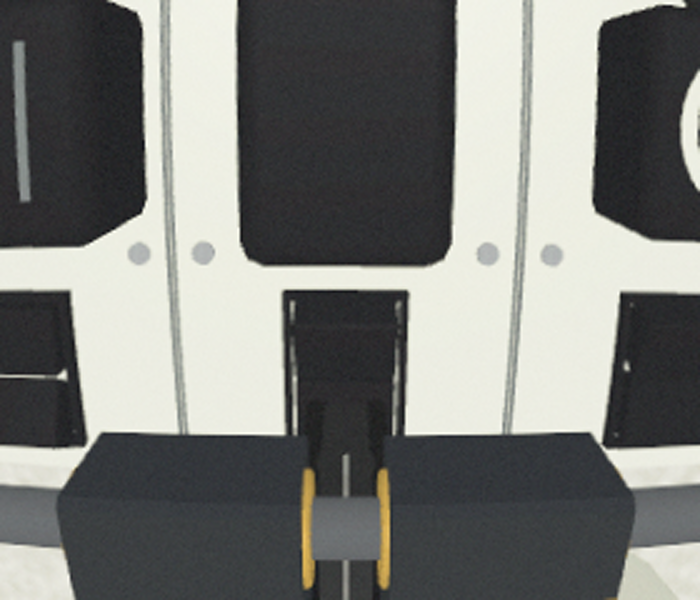

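The skimmer is off in the same way: inner half raised, force 0. For the return switch I'll yaw and tilt the tool slightly so the gripper body clears the bottle, then shift and look.

```bash
python3 -m jog '[[0,0,-1.5,0,0,0,-1],[0,0,-1.5,0,0,0,-1],[0,0,0,0,0,-0.12,-1],[0,0,0,0,0.15,0,-1],[0.36,-2.78,0.05,0,0,0,-1],[0.36,-2.78,0.05,0,0,0,-1],[0.36,-2.78,0.05,0,0,0,-1],[0,0,0,0,0,0,-1],[0,0,0,0,0,0,-1]]'
python3 - <<'E'
from h import *
c=r.camera("wrist"); im=cv2.resize(c["frame"][60:300,60:380,::-1],None,fx=2.5,fy=2.5,interpolation=cv2.INTER_CUBIC); cv2.imwrite("pics/w6.png",im)
c=r.camera("top"); im=cv2.resize(c["frame"][100:240,160:380,::-1],None,fx=3.5,fy=3.5,interpolation=cv2.INTER_CUBIC); cv2.imwrite("pics/t6.png",im)
c=r.camera("scene"); im=cv2.resize(c["frame"][100:290,200:400,::-1],None,fx=3,fy=3,interpolation=cv2.INTER_CUBIC); cv2.imwrite("pics/s6.png",im)
s=r.read_state();print(s["ft_force"],s["ee_pos"])
E
```

```text
time: 9.57
ee_pos: [0.5666, 0.1139, 0.1023]
eef_rot: [0.995, -0.06, 0.075, 0.005]
ft_force: [0.2, 0.2, -0.4]
width: 0.0005
[-0.11530536 -0.49724765 -0.5524878 ] [0.56651643 0.11343187 0.10191831]
```

View pics/w6.png

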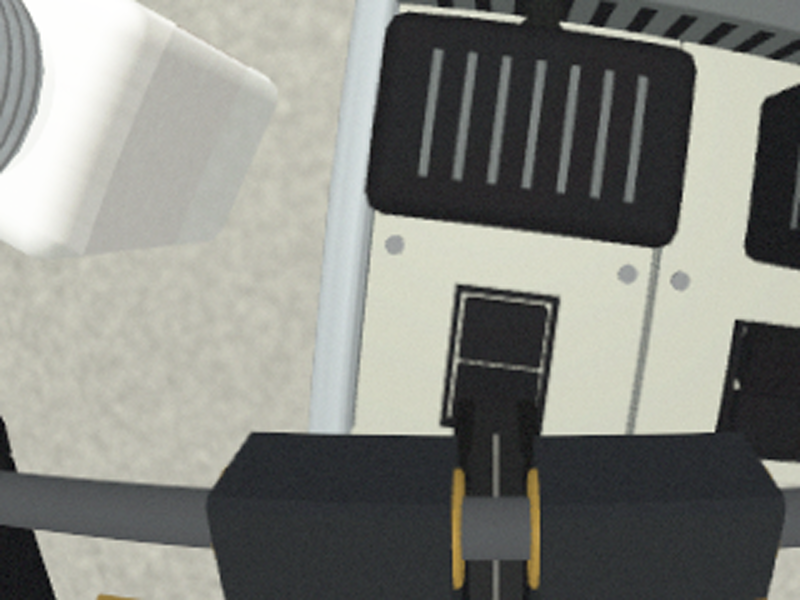

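View pics/t6.png

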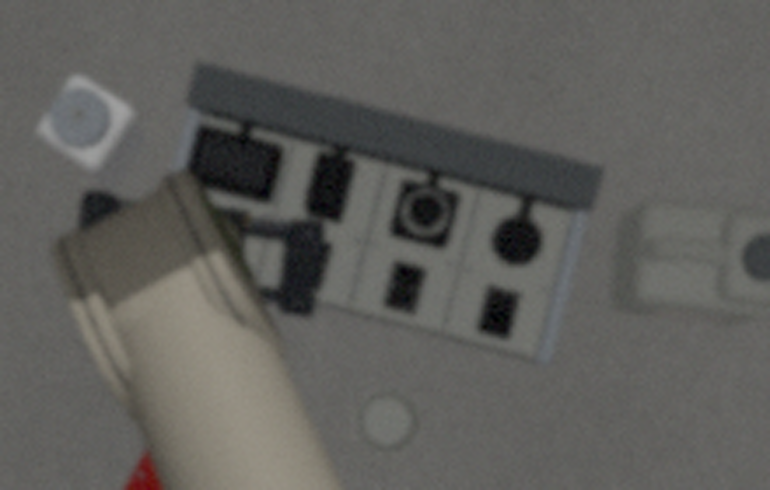

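View pics/s6.png

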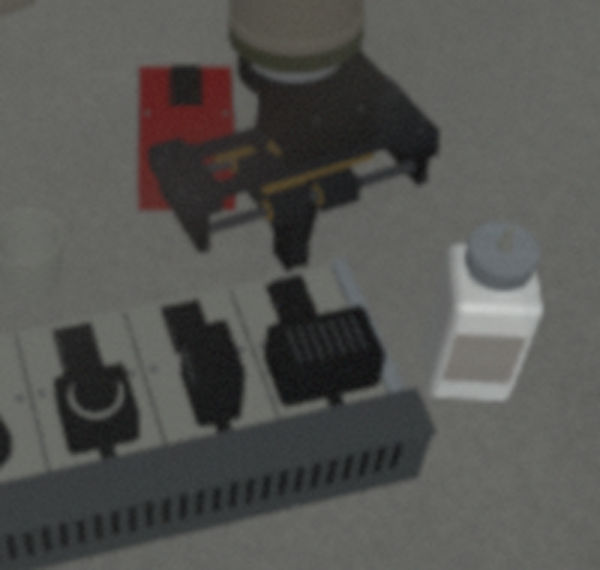

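The bottle is well clear of the gripper, the finger is centred on the return rocker (column 497), and the cup still stands. Now I'll descend vertically, compensating for the tilt.

```bash
python3 -m jog '[[-0.13,0,0.9,0,0,0,-1],[-0.13,0,0.9,0,0,0,-1],[-0.08,0,0.5,0,0,0,-1],[-0.03,0,0.2,0,0,0,-1],[-0.02,0,0.1,0,0,0,-1],[0,0,0,0,0,0,-1]]'
python3 -m jog '[[-0.02,0,0.15,0,0,0,-1],[-0.02,0,0.1,0,0,0,-1]]'
python3 -m jog '[[-0.02,0,0.1,0,0,0,-1],[0,0,0,0,0,0,-1]]'
python3 - <<'E'
from h import *
c=r.camera("wrist"); im=cv2.resize(c["frame"][60:300,60:380,::-1],None,fx=2.5,fy=2.5,interpolation=cv2.INTER_CUBIC); cv2.imwrite("pics/w7.png",im)
s=r.read_state();print(s["ft_force"],s["ee_pos"])
E
```

```text
time: 10.48
ee_pos: [0.5663, 0.1145, 0.0755]
eef_rot: [0.995, -0.059, 0.075, 0.005]
ft_force: [-3.3, -1.8, 2.6]
width: 0.0007
time: 10.72
ee_pos: [0.5666, 0.1149, 0.0729]
eef_rot: [0.995, -0.059, 0.075, 0.004]
ft_force: [-0.5, 0.1, -0.1]
width: 0.0004
time: 10.98
ee_pos: [0.5665, 0.1147, 0.0717]
eef_rot: [0.995, -0.059, 0.075, 0.004]
ft_force: [0.2, -0.6, 0.5]
width: 0.0005
[0.22010511 0.09474511 0.61550083] [0.56649653 0.11464568 0.07178278]
```

View pics/w7.png

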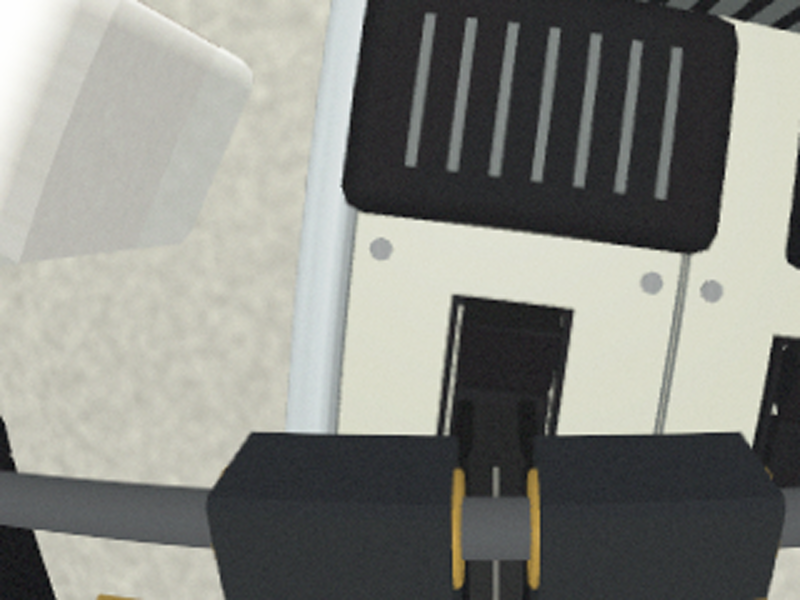

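The return rocker is over as well: inner half raised, line gone, force 0. I'll lift away, undo the tilt and look at everything from above.

```bash
python3 -m jog '[[0.2,0,-1.5,0,0,0,-1],[0.3,0,-2,0,0,0,-1],[0.4,0,-3,0,0,0,-1],[0.4,0,-3,0,-0.15,0,-1],[-0.5,4,-1.5,0,0,0.12,-1],[-0.5,4,-1.5,0,0,0,-1],[0,4,0,0,0,0,-1],[0,0,0,0,0,0,-1],[0,0,0,0,0,0,-1]]'
python3 - <<'E'
from h import *
c=r.camera("wrist"); im=cv2.resize(c["frame"][0:260,30:430,::-1],None,fx=2,fy=2,interpolation=cv2.INTER_CUBIC); cv2.imwrite("pics/w8.png",im)
c=r.camera("scene"); im=cv2.resize(c["frame"][100:310,60:400,::-1],None,fx=2.3,fy=2.3,interpolation=cv2.INTER_CUBIC); cv2.imwrite("pics/s8.png",im)
s=r.read_state();print(s["ft_force"],s["ee_pos"])
E
```

```text
time: 12.15
ee_pos: [0.5319, -0.0001, 0.1989]
eef_rot: [0.993, -0.119, 0.001, -0.0]
ft_force: [-1.1, -0.3, -0.4]
width: 0.0007
[-0.42840799  0.99581848  0.82335175] [0.53175483 0.00060679 0.19832002]
```

View pics/w8.png

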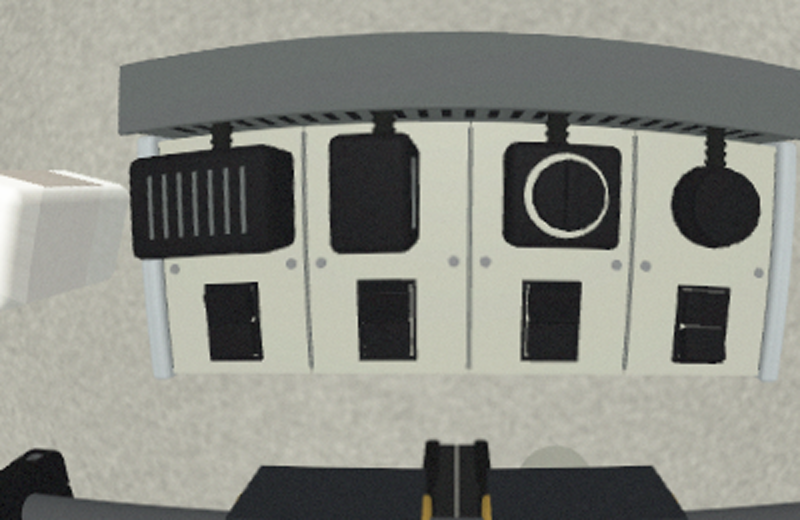

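View pics/s8.png

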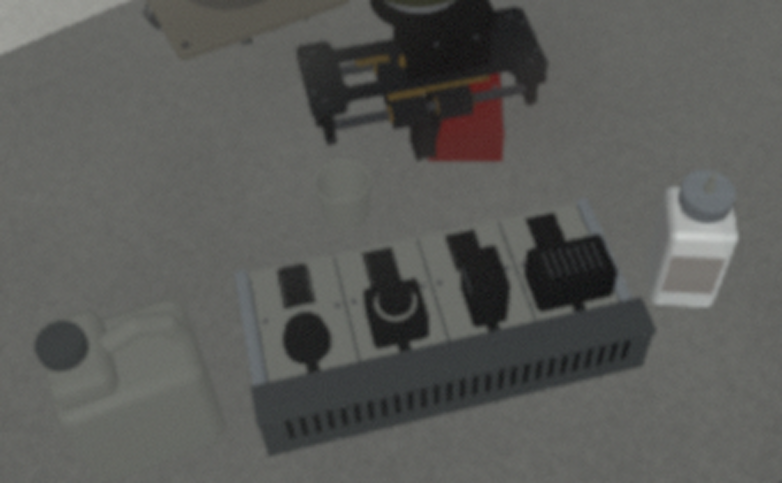

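The last pictures show the return, skimmer and heater rockers over (no light line), and the wave rocker still on (light line at (703,326)). All the plugs, the bottle, the jug and the cup are in place, and the arm is clear.

```bash
python3 - <<'E'
from bench import r
print(r.close_job(), r.read_state()["time"])
E
```

```text
the job is handed in; nothing more can be done
the job is handed in; nothing more can be done
```

I switched off the heater, then the skimmer, then the return pump, pressing each rocker lightly with the closed fingertips, and handed the job in at about 12.3 s. The wave pump was left switched on.

**Presses:** the wrist force I read was about 3–5 N just before each rocker snapped over, and back to about 0 afterwards.

**Last pictures:** the heater, skimmer and return rockers are over to off, and the wave rocker is still on. All plugs are seated, the bottle, jug and cup stand where they were, and the arm was clear about 20 cm up.

**Disagreements:**
- **Box position:** the camera fits differed by about 2–3 mm, so I corrected the finger position from close wrist views before the presses.
- **Cup height:** the measured height came out wrong (below the surface). I discarded it and checked the cup by eye in the images instead.

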